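# Fit a shaft collar on the gearbox shaft's flat

## Robot

A 7-joint arm with a two-finger parallel gripper is mounted at the origin on a cart in front of the work surface, level with it; the furniture and walls round the work are solid. World frame = base frame: x ahead of the robot, y to its left, z up, the work surface at z = 0. Lengths are in m, angles in rad, forces in N, time in s.
With the tool pointing down it reaches from about 0.4 to 0.85 m from the base axis. Payload 10.4 kg.
Tool frame: the origin (TCP) lies midway between the tips of the shut fingers; the grasp point (between the pads) lies 19 mm behind it (manip.grasp_offset is the z of the grasp point in the tool frame, in m); z points along the fingers, y is the line along which they close (so a half turn about z gives the same grasp; the last joint's range is limited). The gripper opens to 87 mm and grips with 3 to 60 N. Pads are 19 mm wide; open, the fingers measure 117 mm over their backs; the gripper's body (75 mm by 190 mm) begins 51 mm behind the grasp point.
Start: joints at [-1.282, 0.332, -0.065, 1.46, 0.022, 1.35, -0.088], TCP at [0.192, 0.595, 0.223] pointing down, gripper open.
Joint ranges: [-2.6, 2.6], [-0.5, 2.12], [-1.47, 1.34], [0.16, 2.42], [-1.27, 4.41], [0.06, 2.06], [-2.6, 2.6]. Speed limits (rad/s): [2.22, 2.22, 2.79, 2.79, 3.14, 3.14, 3.14].

## Interface

Orientations are given as a rotation vector (axis times angle).
In Python, from rig import manip gives the robot as it stands.
- The arm moves only by the tool send_rows, never from a script. Its argument "moves" is a list that holds one entry, the list of rows, each a list of 7 numbers: the shift along the tool's x, y, z in cm, then the turn, a rotation vector about the tool's x, y, z in rad, then the closure, from 0 (fully open) to 1 (shut). A call has 1 to 5 rows; each row shifts and turns the commanded pose from where the row before left it, along the tool's axes as they then stand; what a row does not reach is not made up. A row lasts 1/8 s, in which the tool goes at most 62.5 mm and 10.7 degrees, less where a joint would pass 70% of its speed; a pose out of reach is approached as far as the arm can. A call with a gripper value outside its range is refused whole. The fingers move at their own pace and stop on an object; "force" is the grip in N (left out, the last holds). Time passes only in rows, so rows that do not move let the fingers close. It gives the time, the measured TCP pose, the force, the opening and the grip force at its end, in the units of the state.
- manip.read_state(): the state, without advancing time (a new reading comes with each control period).
- manip.camera(name): name is "scene" or "top" or "wrist"; returns a dict with "pixels" (400x640x3 uint8, blue, green, red), "range_z" (400x640 float32, m along the optical axis (not along the pixel's ray), 0 where there is no reading), "mtx" (3x3 intrinsics, pixels), "k1" (the pictures are not rectified: a ray, as slopes to the right and down, at radius r is drawn at 1 + k1 r^2 times it, then the intrinsics apply), "camera_from_world" (4x4, takes a point from world to camera coordinates); the wrist camera has in their place "hand_eye" (4x4, takes a point from camera to tool coordinates, whose origin is the TCP and whose axes are the flange's). Camera axes: x right, y down, z forward; pixel columns grow to the right and rows downward; lengths in m; the calibration is good to about 2 mm. A picture is of the moment at which its call begins: read the wrist's pose just before it.
- manip.finish_job(): hands the job in; it is judged then, once.
Trained networks look in a picture, given as the dict that the camera call returned (one of the last four; its "shot" number tells which), for a name from the list of things; names that differ only in an ending like _2 or _b are one class to them, and where a whole thing is asked for, a point or a joint stands for the part that bears it (a point fixed in the world has none). Each returns a list of dicts, best first, with "conf" (0 to 1); they miss things now and then, are a little off and sometimes report something else, mostly with a low value. They report only what shows in the picture. A call takes as long as a camera call.
- manip.outline_of(thing, picture): "pixels" (400x640 bool, what is visible of it) and "extent" ([centre column, centre row, width, height] in pixels, round what is visible of it).
The state is a dict: "time": time; "q": joint angles; "joint_vel": joint speeds; "effort": joint torques, N m; "eef_pos": TCP position; "tool_rot": TCP orientation; "wrist_force": force on the tool from outside, world axes, zero at the start; "wrist_torque": the same for the moment, N m; "grip_width": opening from 0.0 (shut) to 1.0 (fully open); "grip_force": force on a finger pad.
Only numpy, scipy, OpenCV 4.12 (cv2) and the standard library are available. Lean on these libraries where they do the work, as an engineer would, in place of code of your own. Each camera call takes 0.05 s, during which the arm holds its last target. There are 200 camera calls.

## Task

Finish the gearbox: first press its bearing cover fully home, then turn the upright shaft until its copper-coloured flat faces the yellow marker on the housing, with the collar still off. Then slide the dark collar over the shaft with its brass set-screw on that flat (screw pointing at the yellow marker) and push it down until the spring ring under it is fully compressed. Finish while still holding the collar down there, ready for the screw to be tightened, and leave the loose things around it alone.

Things in the scene. Friction and masses are not known exactly. Their poses are not given: they have to be found in the camera images.
- gearbox: grey gearbox fixed to the bench, base plate 100x100 mm, housing 88x88 mm, top rim 80 mm above the bench. Origin on the bench under the shaft axis; z up; the yellow marker is a strip on its -x face with a tab on the top rim (-x is roughly towards the robot).
- cover (a joint): travel of the bearing cover in m: 0 = standing 6 mm proud (a red seal shows under it), 0.006 = fully home. It moves straight down against about 10 N of friction and stays where it is left.
- cover_top (a point): centre of the top face of the bearing cover, a steel disc of 82 mm diameter and 5 mm thick round the shaft; 91 mm above the bench when proud, 85 mm when home. The part of the disc from 20 to 41 mm off the axis is free to push on.
- spring_ring (a joint): compression of the brass spring ring (38 mm diameter) that lies on the cover round the shaft, in m: 0 = free, its top 6 mm above the cover's top; 0.005 = fully compressed, its top 1 mm above the cover. It pushes up with 3 N when free and 8 N when compressed.
- shaft (a joint): angle of the shaft in rad, counter-clockwise from above; 0 = the flat faces the yellow marker (-x of the gearbox). It turns freely to +-3 against 0.06 N m of friction and stays where it is left.
- shaft_top (a point): centre of the shaft's top end, on the axis, 128 mm above the bench. The shaft is aluminium, 24 mm in diameter, with one flat (copper-coloured) 7 mm from the axis over its whole length, facing -x of this frame, so it is 19 mm thick across the flat; top edge chamfered 1.5 mm. Its axes turn with it.
- collar: loose dark steel collar, lying flat on the bench: 22 mm high, 40 mm outer diameter, bore 27 mm right through, two wrench flats 24 mm long at +-y that are 44 mm apart, 0.12 kg. Origin at the centre of its underside, z up. The brass thumb set-screw sticks out at -x, to 38 mm from the axis (head 15 mm in diameter); its tip (5 mm in diameter, 11 mm above the underside) reaches into the bore to 8.5 mm from the axis, so the collar goes down only with the screw over the flat.
- collar_mid (a point): centre of the collar's bore at half height, 11 mm above its underside.
- collar_screw (a point): centre of the set-screw's head, 34 mm from the collar's axis towards its -x, 11 mm above its underside.
- torque_driver: bystander: orange and blue screwdriver, 186 mm long, lying on the bench; leave alone.
- pcb_f: bystander: loose green circuit board, 121x86x15 mm; leave alone.
- screw_dish: bystander: pale round dish of screws, 62 mm in diameter, 18 mm high; leave alone.
- esd_brush: bystander: black brush, 172 mm long; leave alone.

How it is judged:
By the outcome, as a careful person would: the job done as asked, in the order asked, and still so for the second after the job is handed in, while the arm keeps its last pose, push and grip.
It also fails if it takes over 56 s, if anything falls off the work surface, if the arm or the gripper's body presses on something with over 40 N, if the wrist force passes 120 N, or if a joint passes its speed limit or range.

## Working session

There is one attempt and no reset: what is moved stays moved. The work goes in short steps, Python scripts to look and compute and a tool call to move; the robot and the scene stay as the last step left them, time stands still between calls to the robot, and variables do not carry over. Pictures are saved under pics/ and viewed, at most 10 in all, crops included, and the job is handed in when it is done.

Besides the shell and the picture viewer there is one more tool, called after ">>>" as name(argument=value, ...), one argument or row to a line, values as JSON. send_rows: Moves the arm, as the interface text tells. Its arguments: {"type":"object","properties":{"moves":{"type":"array"},"force":{"type":"number"}},"required":["moves"]}

```bash
ls; mkdir -p pics
python3 - <<'E'
from rig import manip
import cv2,numpy as np
s=manip.read_state();print({k:np.round(v,4).tolist() if k!='time' else v for k,v in s.items()}, manip.grasp_offset)
ims=[]
for n in ["scene","top"]:
    p=manip.camera(n);ims.append(p["pixels"]);np.save(n,p,allow_pickle=True)
    print(n,p["mtx"].tolist(),p["k1"],np.round(p["camera_from_world"],4).tolist())
    for t in ["gearbox","collar","cover","shaft","torque_driver","pcb_f","screw_dish","esd_brush"]:
        r=manip.outline_of(t,p)
        print(t,[(round(x["conf"],2),np.round(x["extent"]).tolist()) for x in r[:2]])
    cv2.imwrite(f"pics/{n}.png",p["pixels"])
E
```

```text
pics
{'time': 0.0, 'q': [-1.2816, 0.3329, -0.0647, 1.461, 0.0216, 1.3499, -0.0885], 'joint_vel': [-0.0012, 0.0012, 0.0004, -0.0006, 0.0001, -0.0009, 0.0009], 'effort': [-0.0007, -62.327, 0.0242, -38.9874, -0.0613, 0.0401, 0.0002], 'eef_pos': [0.1916, 0.5945, 0.2217], 'tool_rot': [-0.4877, -3.1034, 0.0023], 'wrist_force': [0.8383, 0.7301, -0.025], 'wrist_torque': [-0.0764, -0.0036, 0.0519], 'grip_force': 0.0, 'grip_width': 1.0009} -0.0187
scene [[478.921996267559, 0.0, 315.7196952612026], [0.0, 478.921996267559, 206.10156695836554], [0.0, 0.0, 1.0]] -0.14706014428290803 [[0.5735, -0.8191, 0.015, -0.1716], [-0.3599, -0.2684, -0.8935, 0.3252], [0.7359, 0.5071, -0.4487, 0.6572], [0.0, 0.0, 0.0, 1.0]]
gearbox [(0.73, [264.0, 216.0, 56.0, 63.0]), (0.6, [263.0, 190.0, 10.0, 16.0])]
collar [(0.71, [321.0, 268.0, 20.0, 21.0])]
cover [(0.62, [266.0, 203.0, 36.0, 18.0])]
shaft [(0.68, [264.0, 190.0, 7.0, 12.0])]
torque_driver [(0.56, [259.0, 277.0, 31.0, 26.0]), (0.17, [322.0, 266.0, 17.0, 20.0])]
pcb_f []
screw_dish [(0.66, [431.0, 265.0, 26.0, 22.0])]
esd_brush []
top [[480.9029194013431, 0.0, 318.2258808321692], [0.0, 480.9029194013431, 195.54598688973292], [0.0, 0.0, 1.0]] -0.0680225891775768 [[-0.0172, -0.9998, 0.0027, 0.1391], [-0.9937, 0.0168, -0.1111, 0.5195], [0.111, -0.0046, -0.9938, 1.3792], [0.0, 0.0, 0.0, 1.0]]
gearbox [(0.68, [263.0, 205.0, 42.0, 36.0])]
collar [(0.55, [333.0, 224.0, 15.0, 22.0]), (0.3, [263.0, 205.0, 43.0, 39.0])]
cover [(0.94, [258.0, 202.0, 26.0, 30.0])]
shaft [(0.53, [257.0, 200.0, 7.0, 8.0]), (0.49, [334.0, 223.0, 13.0, 20.0])]
torque_driver [(0.9, [291.0, 266.0, 66.0, 13.0])]
pcb_f [(0.67, [242.0, 263.0, 22.0, 28.0])]
screw_dish [(0.88, [395.0, 169.0, 19.0, 22.0])]
esd_brush [(0.86, [323.0, 140.0, 58.0, 11.0]), (0.53, [259.0, 200.0, 7.0, 13.0])]
```

```bash
cat > h.py <<'E'
import numpy as np,cv2
from scipy.spatial.transform import Rotation as R
def rays(p,uv):
    uv=np.asarray(uv,float).reshape(-1,2);K=p["mtx"]
    d=(uv-[K[0,2],K[1,2]])/[K[0,0],K[1,1]]
    s=d.copy()
    for _ in range(20): s=d/(1+p["k1"]*(s**2).sum(1,keepdims=True))
    return np.c_[s,np.ones(len(s))]
def T_wc(p,st=None):
    if "camera_from_world" in p: return np.linalg.inv(p["camera_from_world"])
    T=np.eye(4);T[:3,:3]=R.from_rotvec(st["tool_rot"]).as_matrix();T[:3,3]=st["eef_pos"]
    return T@p["hand_eye"]
def plane(p,uv,z,st=None):
    T=T_wc(p,st);d=rays(p,uv)@T[:3,:3].T;o=T[:3,3]
    return o+d*((z-o[2])/d[:,2])[:,None]
def cloud(p,st=None,mask=None):
    m=p["range_z"]>0
    if mask is not None:m&=mask
    v,u=np.nonzero(m);r=rays(p,np.c_[u,v])*p["range_z"][v,u][:,None]
    T=T_wc(p,st);return r@T[:3,:3].T+T[:3,3],np.c_[u,v]
def proj(p,X,st=None):
    T=np.linalg.inv(T_wc(p,st));c=np.asarray(X).reshape(-1,3)@T[:3,:3].T+T[:3,3]
    s=c[:,:2]/c[:,2:];s=s*(1+p["k1"]*(s**2).sum(1,keepdims=True))
    return s*[p["mtx"][0,0],p["mtx"][1,1]]+p["mtx"][:2,2]
E
python3 - <<'E'
from h import *
t=np.load("top.npy",allow_pickle=True).item();s=np.load("scene.npy",allow_pickle=True).item()
a=cv2.resize(t["pixels"][120:290,200:430],(800,591),interpolation=cv2.INTER_CUBIC)
cv2.imwrite("pics/t1.png",a)
b=cv2.resize(s["pixels"][160:310,210:460],(800,480),interpolation=cv2.INTER_CUBIC)
cv2.imwrite("pics/s1.png",b)
for n,uv,z in [("cover",(258,202),.091),("collar",(333,224),.02),("driver",(291,266),.01),("dish",(395,169),.015),("brush",(323,140),.01),("pcb",(242,263),.01),("gear",(263,205),.05),("shaft",(257,200),.128)]:
    print(n,plane(t,uv,z).round(3))
P,uv=cloud(t)
m=(abs(P[:,2]-.128)<.006);print("shaft top",P[m].mean(0),m.sum(),P[m].min(0),P[m].max(0))
E
```

```text
cover [[0.5   0.299 0.091]]
collar [[0.438 0.088 0.02 ]]
driver [[0.318 0.213 0.01 ]]
dish [[ 0.599 -0.1    0.015]]
brush [[0.692 0.113 0.01 ]]
pcb [[0.329 0.357 0.01 ]]
gear [[0.495 0.29  0.05 ]]
shaft [[0.501 0.297 0.128]]
shaft top [0.76028084 0.1276596  0.12778619] 1406 [ 0.01293474 -0.83247601  0.122001  ] [1.00358696 1.02724614 0.13399893]
```

View pics/t1.png

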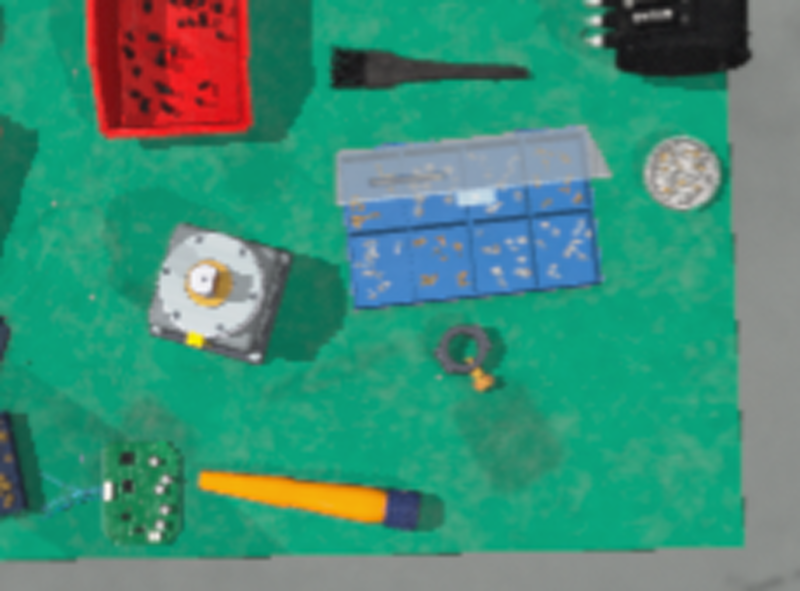

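View pics/s1.png

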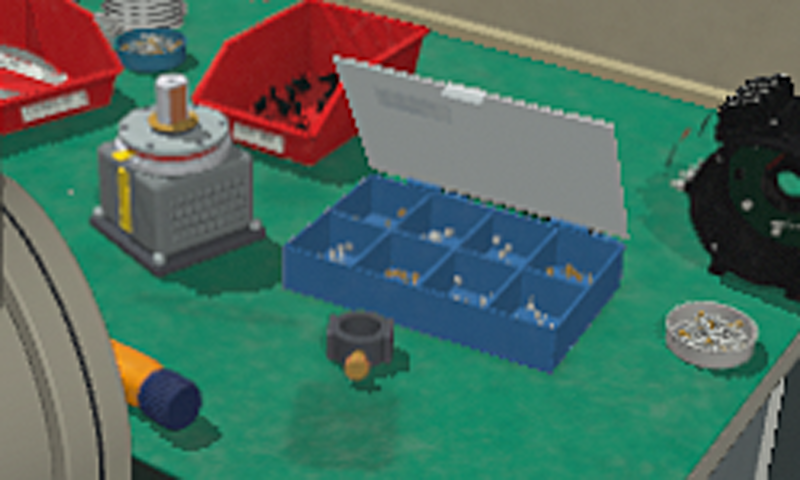

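Run:
```python
from rig import manip
from h import *
p=manip.camera("wrist");print(p["hand_eye"].round(4).tolist(),p["mtx"].round(1).tolist(),p["k1"])
t=np.load("top.npy",allow_pickle=True).item()
P,uv=cloud(t)
for c,r,n in [((.5,.297),.05,"gear"),((.438,.088),.05,"collar")]:
    m=(np.hypot(P[:,0]-c[0],P[:,1]-c[1])<r)
    Q=P[m]
    for lo in np.arange(-.01,.14,.01):
        k=(Q[:,2]>lo)&(Q[:,2]<=lo+.01)
        if k.sum()>3: print(n,round(lo,3),k.sum(),Q[k].mean(0).round(4))
# yellow marker & copper & screw in crop
U=lambda u,v:(200+u*230/800,120+v*170/591)
print("tab",plane(t,U(194,340),.08),"screw",plane(t,U(483,380),.011),"collar",plane(t,U(464,350),.022))
```

```text
[[0.0002, -0.9649, -0.2627, 0.0705], [1.0, -0.0002, 0.0016, -0.0], [-0.0016, -0.2627, 0.9649, -0.1624], [0.0, 0.0, 0.0, 1.0]] [[346.0, 0.0, 317.0], [0.0, 346.0, 198.5], [0.0, 0.0, 1.0]] 0.005586477368743423
gear 0.0 8 [0.4568 0.3105 0.0052]
gear 0.01 22 [0.4614 0.2974 0.0128]
gear 0.02 5 [0.4662 0.2756 0.0251]
gear 0.05 13 [0.4848 0.2767 0.0567]
gear 0.06 46 [0.4885 0.2972 0.067 ]
gear 0.07 118 [0.4914 0.2929 0.0743]
gear 0.08 176 [0.4954 0.2915 0.0868]
gear 0.09 460 [0.5013 0.2923 0.0936]
gear 0.1 22 [0.5001 0.2887 0.1028]
gear 0.12 42 [0.5009 0.295  0.1277]
gear 0.13 12 [0.5028 0.2914 0.1322]
collar -0.01 280 [ 0.4357  0.0873 -0.0019]
collar 0.0 483 [0.4369 0.089  0.0029]
collar 0.01 47 [0.4369 0.0826 0.0165]
collar 0.02 80 [0.4502 0.0877 0.0241]
tab [[0.45613016 0.30687679 0.08      ]] screw [[0.42274414 0.07107974 0.011     ]] collar [[0.44779574 0.08702754 0.022     ]]
```

>>> send_rows(
  moves=[
    [[-4.8,-2.35,-0.5,0,0,0,0],[-4.8,-2.35,-0.5,0,0,0,0],[-4.8,-2.35,-0.5,0,0,0,0],[-4.8,-2.35,-0.5,0,0,0,0],[-4.8,-2.35,-0.5,0,0,0,0]],
  ],
)

```text
time: 1.58
eef_pos: [0.3852, 0.4081, 0.248]
tool_rot: [0.488, 3.103, 0.001]
wrist_force: [1.3, 0.8, -0.0]
grip_width: 1.002
grip_force: 0.0
```

>>> send_rows(
  moves=[
    [[-4.85,-2.43,0,0,0,0,0.0],[-4.85,-2.43,0,0,0,0,0.0],[-4.85,-2.43,0,0,0,0,0.0],[0,0,0,0,0,0,0],[0,0,0,0,0,0,0]],
  ],
)

```text
time: 2.2
eef_pos: [0.4998, 0.296, 0.2475]
tool_rot: [-0.487, -3.103, -0.001]
wrist_force: [-0.5, 1.1, -0.1]
grip_width: 1.002
grip_force: 0.0
```

Run:
```python
from rig import manip
from h import *
s=manip.read_state();p=manip.camera("wrist");print(s["eef_pos"],s["tool_rot"],s["q"].round(3) if hasattr(s["q"],'round') else s["q"])
np.save("w1",{"p":p,"s":s},allow_pickle=True)
a=p["pixels"].copy();print(proj(p,[[.501,.294,.128],[.501,.294,.085]],s))
cv2.imwrite("pics/w1.png",a)
```

```text
[0.49979555 0.29596402 0.24748752] [-4.87349239e-01 -3.10307127e+00 -6.34757462e-04] [-0.782  0.219  0.199  1.557 -0.045  1.37   0.681]
[[314.66184807 193.38558607]
 [314.86899717 182.28530743]]
```

View pics/w1.png

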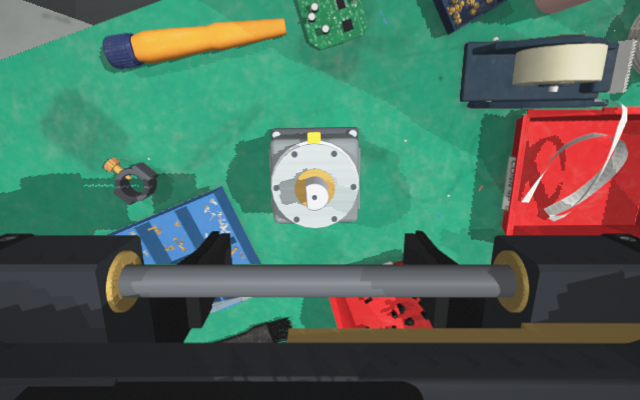

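Run:
```python
from h import *
w=np.load("w1.npy",allow_pickle=True).item();p,s=w["p"],w["s"]
a=p["pixels"]
A=cv2.resize(a[120:235,255:375],(560,537),interpolation=cv2.INTER_CUBIC)
B=cv2.resize(a[145:215,90:175],(240,198),interpolation=cv2.INTER_CUBIC)
A=np.hstack([A,np.zeros((537,240,3),np.uint8)]);A[:198,560:]=B
cv2.imwrite("pics/w1c.png",A)
h=cv2.cvtColor(a,cv2.COLOR_BGR2HSV)
P,uv=cloud(p,s)
def band(c,r,lo,hi):
    m=(np.hypot(P[:,0]-c[0],P[:,1]-c[1])<r)&(P[:,2]>lo)&(P[:,2]<hi);return P[m],uv[m]
for lo,hi,r in [(.12,.135,.025),(.087,.094,.05),(.07,.086,.07)]:
    Q,q=band((.5,.295),r,lo,hi);print(lo,len(Q),Q.mean(0).round(4),Q.min(0).round(4),Q.max(0).round(4),np.median(Q[:,2]))
y=((h[...,0]>22)&(h[...,0]<33)&(h[...,1]>180)&(h[...,2]>150));v,u=np.nonzero(y[125:150,300:330]);print("yellow",u.mean()+300,v.mean()+125,len(u),plane(p,(u.mean()+300,v.mean()+125),.08,s))
```

```text
0.12 557 [0.5034 0.2947 0.1278] [0.4918 0.284  0.1201] [0.516  0.3048 0.1303] 0.12803896565339323
0.087 4370 [0.502  0.2935 0.0913] [0.4633 0.252  0.087 ] [0.5447 0.3335 0.0939] 0.09129672094943242
0.07 1502 [0.4868 0.2996 0.0743] [0.4528 0.242  0.07  ] [0.5552 0.3441 0.0835] 0.07230434395318586
yellow nan nan 0 [[nan nan nan]]<stdin>:14: RuntimeWarning: Mean of empty slice.
  ret = ret.dtype.type(ret / rcount)
```

View pics/w1c.png

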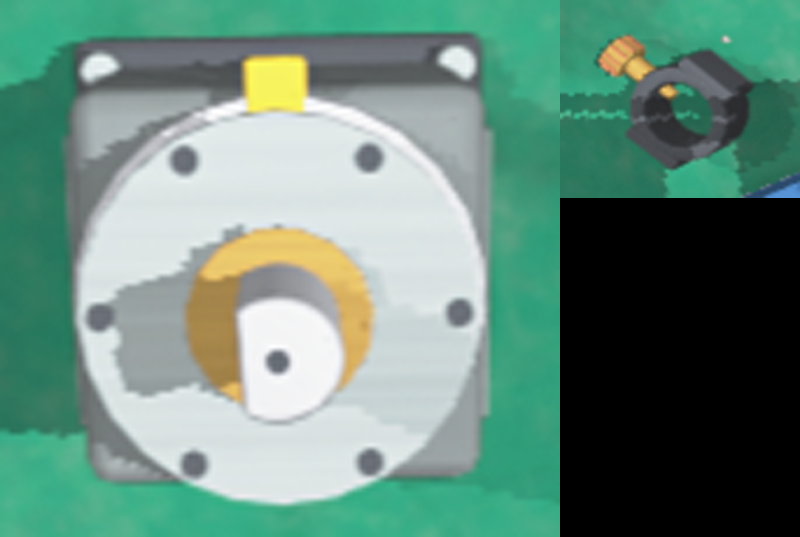

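Run:
```python
from h import *
w=np.load("w1.npy",allow_pickle=True).item();p,s=w["p"],w["s"]
U=lambda u,v:(255+u*120/560,120+v*115/537)
U2=lambda u,v:(90+(u-560)*85/240,145+v*70/198)
az=lambda d:np.degrees(np.arctan2(d[1],d[0]))
c=plane(p,U(277,361),.128,s)[0]
e=plane(p,[U(237,305),U(245,405)],.128,s);tab=plane(p,U(276,83),.08,s)[0]
holes=plane(p,[U(184,160),U(369,157),U(459,312),U(370,462),U(194,464),U(100,317)],.091,s)
corn=plane(p,[U(100,68),U(457,62)],.008,s)
print("axis",c,"holes",holes.mean(0),"tab",tab,az(tab-holes.mean(0)),az(tab-c))
print("edge az",az(e[0]-e[1]),"-> normal",az(e[0]-e[1])+90,"mid dist",np.linalg.norm(e.mean(0)-c))
print("bolts normal",az(corn[0]-corn[1])-90)
k=plane(p,[U2(690,111),U2(624,54)],.022,s);k2=plane(p,U2(624,54),.011,s)[0];k[1]=k2
print("collar",k,az(k[1]-k[0]))
print("toolx az",az(R.from_rotvec(s["tool_rot"]).as_matrix()[:,0]))
```

```text
axis [0.50417067 0.29270322 0.128     ] holes [0.50442323 0.29291242 0.091     ] tab [0.46098642 0.30620866 0.08      ] 162.98037288073985 162.6334491797502
edge az 166.13781538406872 -> normal 256.13781538406874 mid dist 0.006575537963701521
bolts normal -196.89877469700127
collar [[0.45358773 0.09370337 0.022     ]
 [0.42411798 0.07212927 0.011     ]] -143.79303173044394
toolx az 162.14878048927108
```

>>> send_rows(
  moves=[
    [[-0.53,-0.17,4,0,0,-0.068,0.425],[0,0,4,0,0,0,0.425],[0,0,4,0,0,0,0.425],[0,0,2,0,0,0,0.425],[0,0,0,0,0,0,0.425]],
  ],
  force=30,
)

```text
time: 2.88
eef_pos: [0.5029, 0.293, 0.1062]
tool_rot: [-0.378, -3.116, 0.003]
wrist_force: [-0.9, -0.3, 0.1]
grip_width: 0.593
grip_force: 0.0
```

>>> send_rows(
  moves=[
    [[0,0,0.6,0,0,0,0.425],[0,0,0.6,0,0,0,0.425],[0,0,0.4,0,0,0,0.425],[0,0,0.4,0,0,0,0.425],[0,0,0.2,0,0,0,0.425]],
  ],
)

```text
time: 3.5
eef_pos: [0.5049, 0.2924, 0.0865]
tool_rot: [0.382, 3.118, 0.001]
wrist_force: [-3.4, -2.1, 9.3]
grip_width: 0.578
grip_force: 4.8
```

>>> send_rows(
  moves=[
    [[0,0,0.2,0,0,0,0.425],[0,0,0.2,0,0,0,0.425],[0,0,0.1,0,0,0,0.425],[0,0,0,0,0,0,0.425]],
  ],
)

```text
time: 4.0
eef_pos: [0.505, 0.2924, 0.0851]
tool_rot: [0.382, 3.118, 0.003]
wrist_force: [-17.0, -10.3, 43.2]
grip_width: 0.572
grip_force: 21.3
```

>>> send_rows(
  moves=[
    [[0,0,-1.0,0,0,0,0.425],[0,0,-1.0,0,0,0,0.425],[0,0,0,0,0,0,0.425],[0,0,0,0,0,0,0.6],[0,0,0,0,0,0,0.6]],
  ],
)

```text
time: 4.62
eef_pos: [0.5045, 0.292, 0.1]
tool_rot: [-0.382, -3.118, 0.001]
wrist_force: [-0.4, 0.1, -0.1]
grip_width: 0.445
grip_force: 0.0
```

>>> send_rows(
  moves=[
    [[0,0,0,0,0,0,1],[0,0,0,0,0,0,1],[0,0,0,0,0,0,1],[0,0,0,0,0,0,1]],
  ],
  force=25,
)

```text
time: 5.12
eef_pos: [0.5051, 0.2943, 0.1005]
tool_rot: [0.38, 3.117, 0.005]
wrist_force: [4.4, 8.5, -6.6]
grip_width: 0.213
grip_force: 25.0
```

>>> send_rows(
  moves=[
    [[0,0.25,0,0,0,0,1],[-0.045,0,0,0,0,0.18,1],[-0.045,0,0,0,0,0.18,1],[-0.045,0,0,0,0,0.18,1],[-0.045,0,0,0,0,0.18,1]],
  ],
)

```text
time: 5.75
eef_pos: [0.5058, 0.2922, 0.1004]
tool_rot: [-1.464, -2.778, 0.006]
wrist_force: [-6.9, -6.3, 7.5]
grip_width: 0.217
grip_force: 25.0
```

>>> send_rows(
  moves=[
    [[-0.045,0,0,0,0,0.18,1],[-0.045,0,0,0,0,0.18,1],[-0.045,0,0,0,0,0.18,1],[-0.045,0,0,0,0,0.18,1],[-0.045,0,0,0,0,0.18,1]],
  ],
)

```text
time: 6.38
eef_pos: [0.5045, 0.2899, 0.1004]
tool_rot: [-2.526, -1.865, 0.012]
wrist_force: [-17.6, -9.1, 15.3]
grip_width: 0.211
grip_force: 25.0
```

>>> send_rows(
  moves=[
    [[0,0,0,0,0,0,1],[0,0,0,0,0,0,1]],
  ],
)

```text
time: 6.62
eef_pos: [0.5045, 0.2899, 0.1004]
tool_rot: [-2.521, -1.872, 0.012]
wrist_force: [-15.6, -8.3, 14.9]
grip_width: 0.213
grip_force: 25.0
```

>>> send_rows(
  moves=[
    [[-0.2,-0.19,0,0,0,0,1],[0,0,0,0,0,0,0.6],[0,0,0,0,0,0,0.4],[0,0,0,0,0,0,0.0],[0,0,0,0,0,0,0.0]],
  ],
)

```text
time: 7.25
eef_pos: [0.5051, 0.2903, 0.1005]
tool_rot: [2.522, 1.873, 0.0]
wrist_force: [-0.6, -0.5, 0.3]
grip_width: 0.58
grip_force: 0.0
```

>>> send_rows(
  moves=[
    [[0,0,-5,0,0,0,0],[0,0,-5,0,0,-0.15,0],[0,0,-4,0,0,-0.18,0],[0,0,0,0,0,-0.18,0],[0,0,0,0,0,-0.18,0]],
  ],
)

```text
time: 7.88
eef_pos: [0.5052, 0.2904, 0.2411]
tool_rot: [1.732, 2.621, 0.002]
wrist_force: [-0.5, 0.2, -0.1]
grip_width: 0.994
grip_force: 0.0
```

>>> send_rows(
  moves=[
    [[0,0,0,0,0,-0.18,0],[0,0,0,0,0,-0.18,0],[0,0,0,0,0,-0.18,0],[0,0,0,0,0,-0.18,0],[0,0,0,0,0,-0.17,0]],
  ],
)

```text
time: 8.5
eef_pos: [0.5051, 0.2902, 0.2405]
tool_rot: [-0.435, -3.111, -0.0]
wrist_force: [0.4, -0.5, 0.1]
grip_width: 1.002
grip_force: 0.0
```

Run:
```python
from rig import manip
from h import *
s=manip.read_state();p=manip.camera("wrist");print(s["eef_pos"],s["tool_rot"],np.round(s["q"],3),s["wrist_force"])
np.save("w2",{"p":p,"s":s},allow_pickle=True)
a=p["pixels"];c=proj(p,[.5043,.2928,.11],s)[0].astype(int);print(c)
cv2.imwrite("pics/w2c.png",cv2.resize(a[c[1]-65:c[1]+50,c[0]-60:c[0]+60],(560,537),interpolation=cv2.INTER_CUBIC))
P,uv=cloud(p,s)
m=(np.hypot(P[:,0]-.5043,P[:,1]-.2928)<.042)&(np.hypot(P[:,0]-.5043,P[:,1]-.2928)>.022)&(P[:,2]>.07);print("cover z",np.median(P[m,2]))
```

```text
[0.50505358 0.2902034  0.24052426] [-4.35496119e-01 -3.11123487e+00 -8.14351120e-05] [-0.845  0.228  0.291  1.567 -0.066  1.356  0.746] [ 0.36094118 -0.49181143  0.11784882]
[319 186]
cover z 0.3462815947271283
```

View pics/w2c.png

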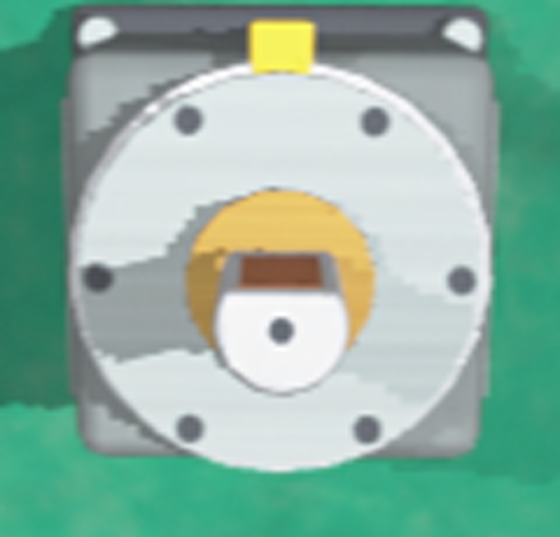

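>>> send_rows(
  moves=[
    [[0,-5.1,0,0,0,0,0],[0,-5.1,0,0,0,0,0],[0,-5.1,0,0,0,0,0],[-0.3,-5.1,0,0,0,0,0],[0,0,1,0,0,-0.18,0]],
  ],
)

```text
time: 9.18
eef_pos: [0.451, 0.0899, 0.2315]
tool_rot: [0.171, 3.135, 0.003]
wrist_force: [-0.7, 0.2, 0.2]
grip_width: 1.001
grip_force: 0.0
```

>>> send_rows(
  moves=[
    [[0,0,1,0,0,-0.18,0],[0,0,1,0,0,-0.18,0],[0,0,1,0,0,-0.18,0],[0,0,1,0,0,-0.18,0],[0,0,0,0,0,0,0]],
  ],
)

```text
time: 9.8
eef_pos: [0.4504, 0.0934, 0.1901]
tool_rot: [0.947, -2.994, 0.0]
wrist_force: [-0.8, -0.2, 0.7]
grip_width: 1.002
grip_force: 0.0
```

Run:
```python
from rig import manip
from h import *
w=np.load("w2.npy",allow_pickle=True).item();P,uv=cloud(w["p"],w["s"])
r=np.hypot(P[:,0]-.5043,P[:,1]-.2928);m=(r<.038)&(r>.022)&(P[:,2]>.07)&(P[:,2]<.1);print("cover z",np.median(P[m,2]))
s=manip.read_state();p=manip.camera("wrist");print(s["eef_pos"],s["tool_rot"],np.round(s["q"],3))
np.save("w3",{"p":p,"s":s},allow_pickle=True)
a=p["pixels"];c=proj(p,[.452,.092,.015],s)[0].astype(int);print(c)
o=(max(c[0]-70,0),max(c[1]-60,0));print("crop origin",o)
cv2.imwrite("pics/w3c.png",cv2.resize(a[o[1]:o[1]+110,o[0]:o[0]+140],(700,550),interpolation=cv2.INTER_CUBIC))
for t in ["collar","collar_screw","collar_mid"]:
    print(t,[(round(x["conf"],2),np.round(x["extent"]).tolist()) for x in manip.outline_of(t,p)[:2]])
P,uv=cloud(p,s)
m=(np.hypot(P[:,0]-.452,P[:,1]-.092)<.05)&(P[:,2]>.017)&(P[:,2]<.03);print(P[m].mean(0),P[m].min(0),P[m].max(0),m.sum())
```

```text
cover z 0.0852607517349743
[0.450422   0.09340647 0.19008465] [ 9.47214467e-01 -2.99430210e+00  6.36822624e-06] [-0.734 -0.031  0.426  1.941  0.014  1.23   1.871]
[315 178]
crop origin (np.int64(245), np.int64(118))
collar [(0.6, [312.0, 167.0, 47.0, 58.0])]
collar_screw [(0.82, [314.0, 169.0, 44.0, 63.0])]
collar_mid [(0.97, [311.0, 170.0, 51.0, 64.0])]
[0.45757315 0.0877567  0.02199038] [0.41864296 0.06369758 0.01704002] [0.49706068 0.12184835 0.02995629] 1184
```

View pics/w3c.png

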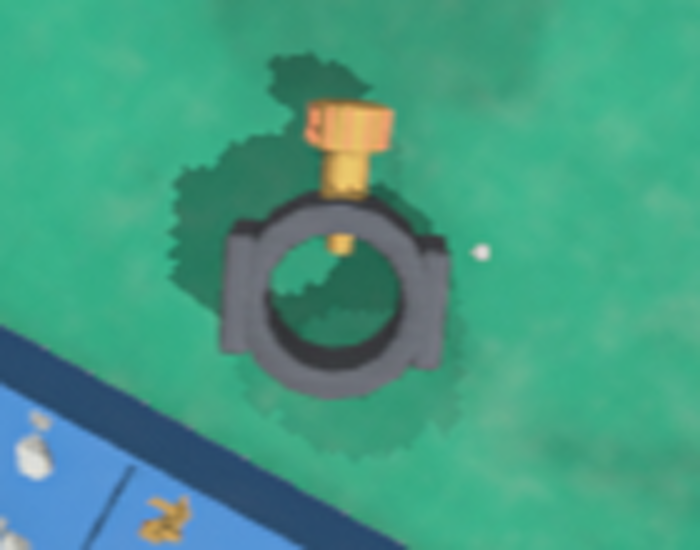

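Run:
```python
from h import *
w=np.load("w3.npy",allow_pickle=True).item();p,s=w["p"],w["s"]
U=lambda u,v:(245+u/5,118+v/5)
az=lambda d:np.degrees(np.arctan2(d[1],d[0]))
c=plane(p,[U(334,299),U(334,299)],.022,s)[0]
L=plane(p,[U(228,233),U(222,352)],.022,s);Rr=plane(p,[U(447,245),U(440,367)],.022,s);sc=plane(p,U(349,127),.0145,s)[0]
print("c",c,"flats mid",(L.mean(0)+Rr.mean(0))/2,az(L[0]-L[1]),az(Rr[0]-Rr[1]),"screw az",az(sc-c),np.hypot(*(sc-c)[:2]), "width",np.linalg.norm(L.mean(0)-Rr.mean(0)))
P,uv=cloud(p,s)
m=(np.hypot(P[:,0]-c[0],P[:,1]-c[1])<.1)&(P[:,2]>.012)&(P[:,2]<.15)
a=np.radians(121.5);y=np.array([np.cos(a),np.sin(a)]);x=np.array([np.cos(a+np.pi/2),np.sin(a+np.pi/2)])
q=np.c_[(P[m,:2]-c[:2])@x,(P[m,:2]-c[:2])@y,P[m,2]]*1000
for lo in range(-60,61,6):
    k=(q[:,1]>lo)&(q[:,1]<lo+6)
    k2=k&(q[:,0]<-22)
    if k.any(): print(lo,"x>",q[k,0].min().round(),q[k,0].max().round(),"z max",q[k,2].max().round(), "box nearest x",q[k2,0].max().round() if k2.any() else None, q[k2,2].max().round() if k2.any() else None)
```

```text
c [0.4523761  0.08777958 0.022     ] flats mid [0.45247213 0.08792772 0.022     ] -148.88707880674386 -147.3708136592044 screw az -150.0480913640505 0.03259980565081788 width 0.04264658664891953
-60 x> -80.0 -18.0 z max 38.0 box nearest x -22.0 35.0
-54 x> -71.0 -21.0 z max 37.0 box nearest x -22.0 37.0
-48 x> -76.0 -24.0 z max 37.0 box nearest x -24.0 37.0
-42 x> -75.0 -27.0 z max 37.0 box nearest x -27.0 37.0
-36 x> -74.0 -30.0 z max 37.0 box nearest x -30.0 37.0
-30 x> -85.0 -33.0 z max 38.0 box nearest x -33.0 38.0
-24 x> -83.0 12.0 z max 38.0 box nearest x -35.0 38.0
-18 x> -43.0 15.0 z max 37.0 box nearest x -38.0 37.0
-12 x> -95.0 37.0 z max 38.0 box nearest x -42.0 38.0
-6 x> -88.0 38.0 z max 38.0 box nearest x -45.0 38.0
0 x> -81.0 37.0 z max 38.0 box nearest x -48.0 38.0
6 x> -68.0 37.0 z max 37.0 box nearest x -50.0 37.0
12 x> -57.0 14.0 z max 37.0 box nearest x -53.0 37.0
18 x> -61.0 11.0 z max 37.0 box nearest x -57.0 37.0
24 x> -82.0 -60.0 z max 38.0 box nearest x -60.0 38.0
30 x> -83.0 -62.0 z max 37.0 box nearest x -62.0 37.0
36 x> -80.0 -65.0 z max 38.0 box nearest x -65.0 38.0
42 x> -72.0 -68.0 z max 38.0 box nearest x -68.0 38.0
48 x> -75.0 -72.0 z max 37.0 box nearest x -72.0 37.0
54 x> -84.0 -74.0 z max 38.0 box nearest x -74.0 38.0
```

>>> send_rows(
  moves=[
    [[0.29,-0.65,4,0,0,0.063,0.25],[0,0,4,0,0,0,0.25],[0,0,4,0,0,0,0.25],[0,0,2,0,0,0,0.25],[0,0,0,0,0,0,0.25]],
  ],
)

```text
time: 10.62
eef_pos: [0.4515, 0.0863, 0.0498]
tool_rot: [0.854, -3.021, 0.001]
wrist_force: [0.2, -0.6, 0.0]
grip_width: 0.756
grip_force: 0.0
```

Run:
```python
from rig import manip
from h import *
s=manip.read_state();p=manip.camera("wrist");print(s["eef_pos"],s["tool_rot"],s["grip_width"])
np.save("w4",{"p":p,"s":s},allow_pickle=True)
cv2.imwrite("pics/w4.png",cv2.resize(p["pixels"][100:300,160:480],(800,500),interpolation=cv2.INTER_CUBIC))
```

```text
[0.45145056 0.08630068 0.04975166] [ 8.54210431e-01 -3.02083855e+00  8.17614489e-04] 0.7555291839785121
```

View pics/w4.png

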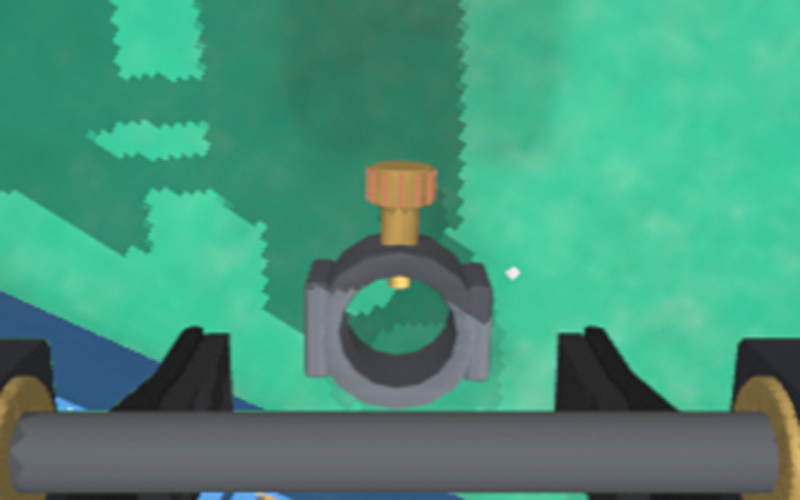

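>>> send_rows(
  moves=[
    [[0,0,2.3,0,0,0,0.25],[0,0,1.5,0,0,0,0.25],[0,0,0.85,0,0,0,0.25],[0,0,0,0,0,0,0.25],[0,0,0,0,0,0,0.4]],
  ],
)

```text
time: 11.3
eef_pos: [0.4526, 0.0867, 0.0046]
tool_rot: [-0.857, 3.022, 0.0]
wrist_force: [-0.9, 0.0, 0.7]
grip_width: 0.696
grip_force: 0.0
```

>>> send_rows(
  moves=[
    [[0,0,0,0,0,0,0.8],[0,0,0,0,0,0,0.8],[0,0,0,0,0,0,0.8],[0,0,0,0,0,0,0.8]],
  ],
  force=40,
)

```text
time: 11.8
eef_pos: [0.4523, 0.0868, 0.0043]
tool_rot: [-0.858, 3.022, 0.001]
wrist_force: [-1.7, 0.2, 6.3]
grip_width: 0.504
grip_force: 39.9
```

Run:
```python
from h import *
w=np.load("w4.npy",allow_pickle=True).item();p,s=w["p"],w["s"]
U=lambda u,v:(160+u*.4,100+v*.4)
q=plane(p,[U(398,329),U(399,186)],.022,s);T=R.from_rotvec(s["tool_rot"]).as_matrix()
print(q,((q-s["eef_pos"])@T).round(4))
```

```text
[[0.45208845 0.08737253 0.022     ]
 [0.42302025 0.0696929  0.022     ]] [[-0.0012  0.0006  0.0277]
 [ 0.0329  0.0007  0.0278]]
```

>>> send_rows(
  moves=[
    [[0,0,-2,0,0,0,0.8],[0,0,-4,0,0,0,0.8],[0,0,-4,0,0,0.17,0.8],[0,0,-4,0,0,0.17,0.8],[0,0,-3,0,0,0.17,0.8]],
  ],
)

```text
time: 12.42
eef_pos: [0.4523, 0.0865, 0.1755]
tool_rot: [-0.059, 3.14, 0.001]
wrist_force: [0.6, 0.0, -1.4]
grip_width: 0.502
grip_force: 39.9
```

>>> send_rows(
  moves=[
    [[0,0,0,0,0,0.17,0.8],[0,0,0,0,0,0.168,0.8],[0,0,0,0,0,0,0.8]],
  ],
)

```text
time: 12.8
eef_pos: [0.452, 0.0865, 0.1738]
tool_rot: [-0.46, -3.107, 0.0]
wrist_force: [-0.2, -0.3, -1.9]
grip_width: 0.5
grip_force: 39.9
```

Run:
```python
from rig import manip
from h import *
s=manip.read_state();p=manip.camera("wrist");print(s["eef_pos"],s["tool_rot"],s["grip_width"],s["wrist_force"])
np.save("w5",{"p":p,"s":s},allow_pickle=True)
T=R.from_rotvec(s["tool_rot"]).as_matrix();print("x az",np.degrees(np.arctan2(T[1,0],T[0,0])),"shift",((np.array([.5032,.2923,.18])-s["eef_pos"])@T*100).round(2))
cv2.imwrite("pics/w5.png",cv2.resize(p["pixels"][140:300,220:420],(700,560),interpolation=cv2.INTER_CUBIC))
```

```text
[0.45196794 0.08645565 0.17379868] [-4.59828470e-01 -3.10743084e+00  2.56070744e-04] 0.5003214867162178 [-0.1989659  -0.26790742 -1.9198105 ]
x az 163.16524518114477 shift [ 1.06 21.19 -0.62]
```

View pics/w5.png

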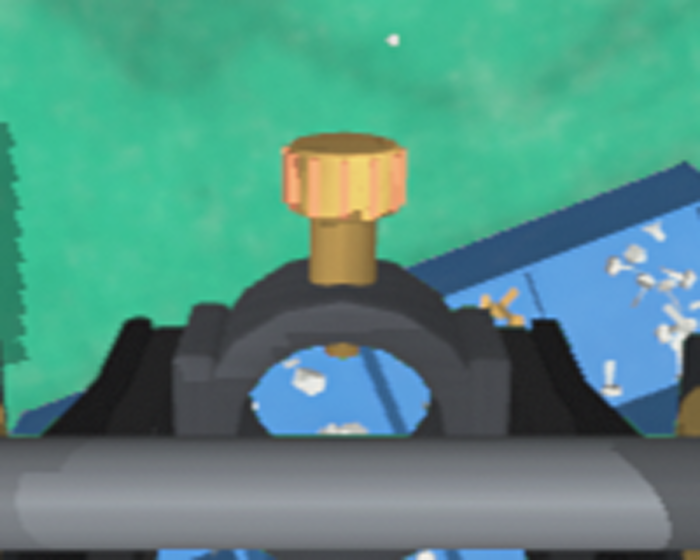

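Run:
```python
from h import *
w=np.load("w5.npy",allow_pickle=True).item();p,s=w["p"],w["s"]
U=lambda u,v:(220+u*2/7,140+v*2/7)
H=p["hand_eye"]
def tp(uv,z):
    d=rays(p,uv)[0]@H[:3,:3].T;o=H[:3,3];return (o+d*(z-o[2])/d[2])[:2]*1000
for n,uv,z,e in [("screw end",(343,145),-.0067,38),("ring front top",(343,304),-.0177,20),("flatL front",(190,357),-.0177,12),("flatR front",(495,357),-.0177,12),("bore front",(343,347),-.0177,13.5)]:
    a=tp(U(*uv),z);print(n,a.round(2),"cx",(a[0]-e).round(2))
```

```text
screw end [36.24  0.66] cx -1.76
ring front top [18.06  0.63] cx -1.94
flatL front [ 10.87 -18.97] cx -1.13
flatR front [10.85 20.13] cx -1.15
bore front [12.23  0.64] cx -1.27
```

>>> send_rows(
  moves=[
    [[0.06,5.2,-0.2,0,0,0,0.8],[0,5.2,-0.2,0,0,0,0.8],[0.5,5.2,-0.2,0,0,0,0.8],[0.5,5.6,0,0,0,0,0.8],[0,0,0,0,0,0,0.8]],
  ],
)

```text
time: 13.48
eef_pos: [0.5024, 0.2974, 0.1787]
tool_rot: [-0.445, -3.109, 0.0]
wrist_force: [0.6, -0.5, -1.2]
grip_width: 0.505
grip_force: 39.9
```

>>> send_rows(
  moves=[
    [[0,0,0,0,0,0,0.8],[0,0,0,0,0,0,0.8],[0,0,0,0,0,0,0.8]],
  ],
)

```text
time: 13.85
eef_pos: [0.5038, 0.2916, 0.1803]
tool_rot: [0.463, 3.107, 0.001]
wrist_force: [-0.3, -0.6, -1.6]
grip_width: 0.505
grip_force: 39.9
```

>>> send_rows(
  moves=[
    [[0.12,0.05,1.5,0,0,0,0.8],[0,0,2,0,0,0,0.8],[0,0,1,0,0,0,0.8],[0,0,0,0,0,0,0.8],[0,0,0,0,0,0,0.8]],
  ],
)

```text
time: 14.48
eef_pos: [0.5029, 0.2935, 0.1356]
tool_rot: [0.461, 3.107, 0.001]
wrist_force: [-0.6, 0.3, -0.2]
grip_width: 0.501
grip_force: 39.9
```

>>> send_rows(
  moves=[
    [[0,0,0,0,0,0,0.8],[0,0,0,0,0,0,0.8]],
  ],
)

```text
time: 14.72
eef_pos: [0.5028, 0.2935, 0.1355]
tool_rot: [0.461, 3.107, 0.001]
wrist_force: [0.6, -0.8, -1.5]
grip_width: 0.503
grip_force: 39.9
```

Run:
```python
from rig import manip
from h import *
for i in range(3):
    s=manip.read_state();print(s["time"],s["eef_pos"].round(4),s["wrist_force"].round(2));p=manip.camera("wrist")
cv2.imwrite("pics/w6.png",cv2.resize(p["pixels"][100:300,160:480],(800,500),interpolation=cv2.INTER_CUBIC))
```

```text
14.725 [0.5028 0.2935 0.1355] [ 0.58 -0.78 -1.51]
14.775 [0.5028 0.2935 0.1354] [-0.68 -0.36 -2.2 ]
14.825 [0.5027 0.2934 0.1353] [ 0.76  0.37 -1.43]
```

View pics/w6.png

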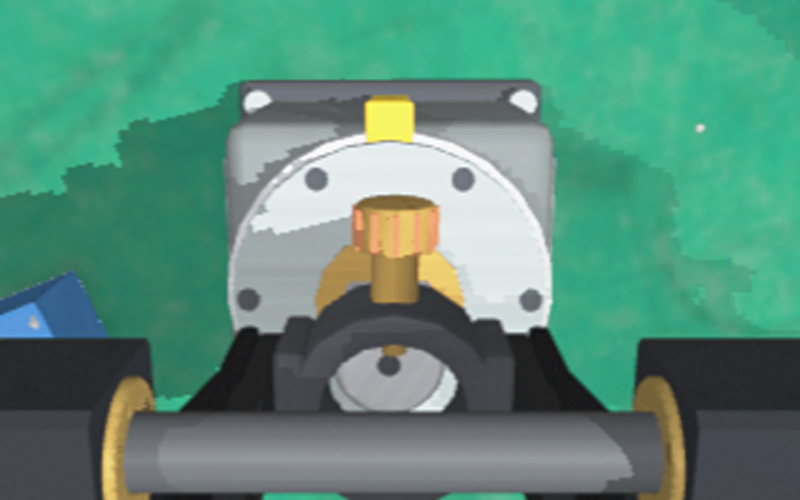

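>>> send_rows(
  moves=[
    [[0,-0.11,0,0,0,0,0.8],[0,0,0.4,0,0,0,0.8],[0,0,0.4,0,0,0,0.8],[0,0,0.2,0,0,0,0.8],[0,0,0,0,0,0,0.8]],
  ],
)

```text
time: 15.5
eef_pos: [0.5022, 0.2922, 0.1248]
tool_rot: [-0.461, -3.107, 0.0]
wrist_force: [0.7, 0.2, -1.0]
grip_width: 0.499
grip_force: 39.9
```

Collar is on without resistance. Now the screw tip passes over the flat.

>>> send_rows(
  moves=[
    [[0,0,0.4,0,0,0,0.8],[0,0,0.4,0,0,0,0.8],[0,0,0.4,0,0,0,0.8],[0,0,0.2,0,0,0,0.8],[0,0,0,0,0,0,0.8]],
  ],
)

```text
time: 16.12
eef_pos: [0.5022, 0.2923, 0.1109]
tool_rot: [-0.461, -3.107, 0.0]
wrist_force: [0.0, 0.3, -1.9]
grip_width: 0.499
grip_force: 39.9
```

>>> send_rows(
  moves=[
    [[0,0,0.5,0,0,0,0.8],[0,0,0.5,0,0,0,0.8],[0,0,0.4,0,0,0,0.8],[0,0,0.2,0,0,0,0.8],[0,0,0,0,0,0,0.8]],
  ],
  force=55,
)

```text
time: 16.75
eef_pos: [0.5022, 0.2922, 0.0951]
tool_rot: [-0.461, -3.107, 0.0]
wrist_force: [-1.3, -0.9, 1.5]
grip_width: 0.501
grip_force: 54.9
```

>>> send_rows(
  moves=[
    [[0,0,0.2,0,0,0,0.8],[0,0,0.2,0,0,0,0.8],[0,0,0.1,0,0,0,0.8],[0,0,0,0,0,0,0.8]],
  ],
)

```text
time: 17.25
eef_pos: [0.5024, 0.2924, 0.0904]
tool_rot: [0.461, 3.107, 0.001]
wrist_force: [-3.0, -1.7, 5.6]
grip_width: 0.5
grip_force: 54.9
```

>>> send_rows(
  moves=[
    [[0,0,0.1,0,0,0,0.8],[0,0,0.1,0,0,0,0.8],[0,0,0,0,0,0,0.8],[0,0,0,0,0,0,0.8]],
  ],
)

```text
time: 17.75
eef_pos: [0.5025, 0.2924, 0.0901]
tool_rot: [0.462, 3.107, 0.002]
wrist_force: [-8.9, -6.3, 23.5]
grip_width: 0.502
grip_force: 54.9
```

Run:
```python
from rig import manip
from h import *
w=manip.camera("wrist");c=manip.camera("scene");s=manip.read_state()
print(s["time"],s["eef_pos"].round(4),s["wrist_force"].round(1),s["grip_force"],s["tool_rot"].round(3))
A=cv2.resize(w["pixels"][110:290,230:410],(400,400),interpolation=cv2.INTER_CUBIC)
B=cv2.resize(c["pixels"][170:250,224:304],(400,400),interpolation=cv2.INTER_CUBIC)
cv2.imwrite("pics/f.png",np.hstack([A,B]))
```

```text
17.85 [0.5026 0.2924 0.0901] [-9.  -5.5 21.4] 54.91973161697388 [4.620e-01 3.107e+00 2.000e-03]
```

View pics/f.png

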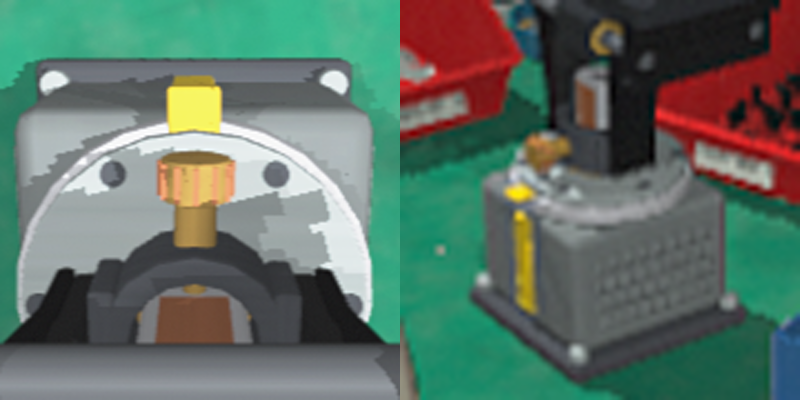

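The final picture shows the screw at (196,185) in line with the yellow tab at (194,108). Its tip is over the copper flat at (195,320), and the collar is down on the ring.

```bash
python3 -c "
from rig import manip
print(manip.finish_job())"
```

```text
the job is handed in; nothing more can be done
None
```

I handed the job in at about 18 s: the cover is pressed home, the shaft's flat faces the yellow marker, and the gripper is still holding the collar down on the fully compressed spring ring, its screw on the flat and pointing at the marker (the hand-in returned no verdict).

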